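# Free the bonding press and hold its plunger at the index

### The job

A dish with a freshly glued lid sits under the small bonding press and must be kept under the right pressure while the glue sets. Turn the bar knob clockwise as far as it goes, so that its stop arm swings out from under the plunger's flange, then push the spring-loaded plunger down until the top face of its flange is level with the top of the index pointer beside it, and finish the program while still holding it pressed there. Never push it more than about 5 mm below the pointer, leave the pointer where it is set, and do not disturb the other things.

Things in the scene. Friction and masses are not known exactly. Their poses are not given: they have to be found in the camera images.
- press: the bonding press, fixed to the worktop; it stands upright, only its place and yaw differ. Aluminium base plate 140 x 190 x 12 mm, two columns at its back, a grey head whose top is 94 mm above the worktop, a clear dish (91 mm) under the foot. Origin: on the worktop straight below the plunger's axis; x points to the press's back (away from the robot at yaw 0), y to the side where the knob is (the robot's left at yaw 0), z up
- press_plunger: steel plunger with a black mushroom button that slides straight down. Origin: on its axis at the level of the flange's TOP face, 126 mm above the worktop at rest. Flange 40 mm across, 6 mm thick; neck 18 mm across; the button is 36 mm across, its flat top 30 mm above this origin. Full travel 22 mm. A spring pushes it back up: about 3 N to start, then 0.4 N more per mm (7 N at 10 mm). While the stop arm is under the flange it goes down only 2 to 3 mm
- press_button_top (a point): centre of the plunger button's flat top, where it is pushed from above (156 mm above the worktop at rest)
- press_knob (a joint): angle of the bar knob and its stop arm, rad: 0 = stop arm points at the plunger and lies under its flange (locked); grows clockwise seen from above, to the stop at 1.4 (arm swung to the press's front, bar crosswise). It starts between 0 and 0.12 and stays where it is left; about 0.06 N m turns it. The arm is clear of the flange from about 0.5 on
- press_knob_grip (a point): grip point of the black bar knob: on its vertical turning axis, 85 mm from the plunger's axis towards the press's +y, 142 mm above the worktop. The bar is 12 mm wide, 44 mm long, 26 mm high (from 126 to 152 mm above the worktop); at joint 0 it lies along the press's y, and it turns with the knob. The point's axes turn with the knob: its y lies along the bar. The stop arm below it is 14 mm wide, reaches 76 mm from the axis and has its top 118 mm above the worktop
- press_index_tip (a point): tip of the index pointer, at its top face, 24 mm from the plunger's axis on the side away from the knob (towards -y of the press). The pointer is a flat black finger 3 mm thick on a small slider on the upright scale plate (top of the plate 130 mm above the worktop); it is set somewhere between 8 and 14 mm below the flange's rest level and keeps its place unless pushed hard
- beaker: bystander: empty clear beaker, 70 mm across, 86 mm high, to the left; origin at the centre of its underside
- vial: bystander: small amber jar with a pale cap, 39 mm across, 64 mm high, to the right of the press; origin at the centre of its underside
- screwdriver: bystander: screwdriver with a red handle, 203 mm long, lying at the left front; origin on the worktop under its middle

How it is judged:
By the outcome, as a careful person would: the job done as asked, in the order asked, and still so for the second after the job is handed in, while the arm keeps its last pose, push and grip.
It also fails if it takes over 42 s, if anything falls off the work surface, if the arm or the gripper's body presses on something with over 40 N, if the wrist force passes 120 N, or if a joint passes its speed limit or range.

### The arm

A 6-joint arm with a two-finger parallel gripper is mounted at the origin on a cart in front of the work surface, level with it; the furniture and walls round the work are solid. World frame = base frame: x ahead of the robot, y to its left, z up, the work surface at z = 0. Lengths are in m, angles in rad, forces in N, time in s.
With the tool pointing down it reaches from about 0.3 to 0.75 m from the base axis. Payload 8.5 kg.
Tool frame: the origin (TCP) lies midway between the tips of the shut fingers; the grasp point (between the pads) lies 19 mm behind it (tcp_to_grasp is the distance from the TCP to the grasp point, in m); z points along the fingers, y is the line along which they close (so a half turn about z gives the same grasp; the last joint's range is limited). The gripper opens to 85 mm and grips with 20 to 120 N. Pads are 22 mm wide; open, the fingers measure 114 mm over their backs; the gripper's body (76 mm by 85 mm) begins 54 mm behind the grasp point. The pads swing forward as they close: fully open they stand 13 mm farther back than shut.
Start: joints at [0.973, 0.381, 1.297, -0, 1.464, -0.215], TCP at [0.205, 0.51, 0.231] pointing down, gripper open.
Joint ranges: [-3.11, 3.11], [-0.89, 2.33], [0.22, 2.48], [-1.42, 4.56], [0.17, 2.85], [-2.88, 2.88]. Speed limits (rad/s): [2.39, 2.39, 3.14, 3.14, 3.14, 3.14].

### API

Orientations are given as [roll, pitch, yaw] about the fixed x, y, z axes, in that order (R = Rz(yaw) Ry(pitch) Rx(roll)).
In Python, from rig import * gives the robot as it stands. Calls block until the motion is done:
- reach(position, orientation): joint-space move of the TCP to a pose.
- servo_line(position, vel=0.15, frame=None, max_force=None): straight line of the TCP; frame=None keeps the orientation; vel is the mean speed in m/s. With max_force (N) it stops when the force on the tool has changed by that much, and returns True; else False.
- move_joints(angles): joint-space move.
- let_go() and close_gripper(): open the fingers fully, or close them until they stop; the grip force is fixed at half the most.
- pause(seconds).
- inverse_kinematics(position, orientation): joint angles nearest the present ones, or None.
- sense(): the state.
- snapshot(name): name is "scene" or "side" or "wrist"; returns a dict with "image" (384x512x3 uint8, red, green, blue), "K" (3x3 intrinsics, pixels), "camera_from_world" (4x4, takes a point from world to camera coordinates). Camera axes: x right, y up, looking along -z (the intrinsics and any distortion apply to the point x, -y, -z); pixel columns grow to the right and rows downward; lengths in m; the calibration is good to about 2 mm. A picture is of the moment at which its call begins. There is no depth.
A pose or a line that the arm cannot do raises PlanningError and nothing moves.
- hand_in(): hands the job in; it is judged then, once.
The state is a dict: "time": time; "q": joint angles; "dq": joint speeds; "tau": joint torques, N m; "ee_pos": TCP position; "tcp_rot": TCP orientation; "ft_force": force on the tool from outside, world axes, zero at the start; "ft_torque": the same for the moment, N m; "gripper_width": finger opening in m; "gripper_force": force on a finger pad.
Only numpy, scipy, OpenCV 4.12 (cv2) and the standard library are available. Lean on these libraries where they do the work, as an engineer would, in place of code of your own. Each camera call takes 0.05 s, during which the arm holds its last target. There are 200 camera calls.

## Working session

There is one attempt and no reset: what is moved stays moved. The work goes in short steps, each a Python script; the robot and the scene stay as the last script left them, time stands still between calls to the robot, and variables do not carry over. Pictures are saved under pics/ and viewed, at most 10 in all, crops included, and the job is handed in when it is done.

```bash
mkdir -p pics; ls
cat > h.py <<'E'
from rig import *
import numpy as np, cv2
def grab(n):
    s=snapshot(n); return s["image"],np.array(s["K"]),np.array(s["camera_from_world"]),s
def ray(K,T,u,v,D=None):
    p=cv2.undistortPoints(np.array([[[u,v]]],float),K,D)[0,0]
    d=T[:3,:3].T@np.array([p[0],-p[1],-1.]); return -T[:3,:3].T@T[:3,3],d
def plane(K,T,u,v,z,D=None):
    o,d=ray(K,T,u,v,D); return o+d*(z-o[2])/d[2]
def proj(K,T,P):
    c=T[:3,:3]@np.array(P)+T[:3,3]; return (K@np.array([c[0],-c[1],-c[2]]))[:2]/-c[2]
def save(n,im): cv2.imwrite("pics/"+n+".png",im[:,:,::-1])
E
python3 - <<'E'
from h import *
import pickle
for n in("scene","side","wrist"):
    im,K,T,s=grab(n); save(n,im); print(n,s.keys(),K.tolist(),T.round(4).tolist())
    pickle.dump((im,K,T),open(n+".pkl","wb"))
a,b=[cv2.imread(f"pics/{n}.png") for n in("scene","side")]
print(sense()["time"],sense()["ft_force"])
E
```

```text
pics
scene dict_keys(['image', 'K', 'camera_from_world']) [[414.4340138445339, 0.0, 256.16535958081704], [0.0, 414.4340138445339, 188.6854428119452], [0.0, 0.0, 1.0]] [[0.7066, -0.7076, -0.0027, -0.2881], [0.4678, 0.4643, 0.7521, -0.3851], [-0.5309, -0.5327, 0.6591, -0.8239], [0.0, 0.0, 0.0, 1.0]]
side dict_keys(['image', 'K', 'camera_from_world']) [[363.15902184503716, 0.0, 251.46799662814433], [0.0, 363.15902184503716, 197.96216737643502], [0.0, 0.0, 1.0]] [[-0.9983, -0.0556, 0.0187, 0.5244], [0.0437, -0.4914, 0.8698, -0.0858], [-0.0391, 0.8691, 0.493, -1.1316], [0.0, 0.0, 0.0, 1.0]]
wrist dict_keys(['image', 'K', 'camera_from_world']) [[295.3608194387674, 0.0, 257.27476385354987], [0.0, 295.3608194387674, 188.85254519560328], [0.0, 0.0, 1.0]] [[0.3737, 0.9275, -0.0007, -0.549], [-0.8954, 0.3605, -0.2614, 0.0347], [-0.2422, 0.0983, 0.9652, -0.3785], [0.0, 0.0, 0.0, 1.0]]
0.15 [-0.80453975  0.3147364   0.01985144]
```

View pics/scene.png

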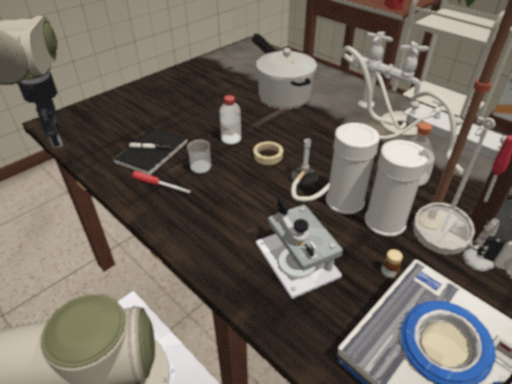

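View pics/side.png

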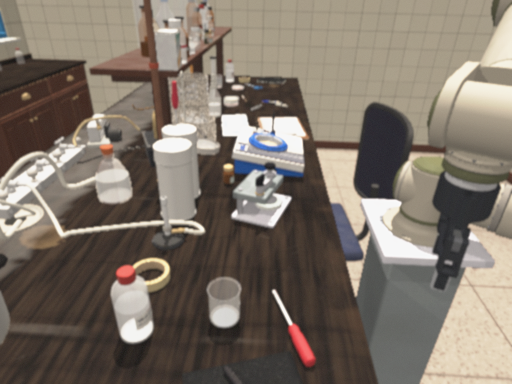

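The scene view shows the press at about (300,245), with its button near (300,226) and the bar knob near (283,208). In the side view the press is near (262,195). I'll enlarge both.

Run:
```python
import cv2,numpy as np
a=cv2.imread("pics/scene.png")[190:300,245:355];b=cv2.imread("pics/side.png")[150:235,220:305]
r=lambda x:cv2.resize(x,(400,400),interpolation=cv2.INTER_CUBIC)
cv2.imwrite("pics/crop.png",np.hstack([r(a),r(b)]))
```

```text
(no output)
```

View pics/crop.png

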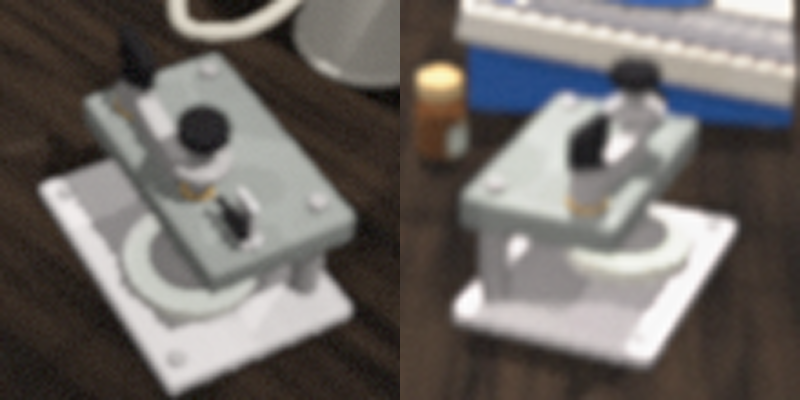

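The left panel (scene) shows the button top at crop (204,122), the knob bar at (137,55), and base corners at (40,187), (172,393), (352,308). In the right panel (side) the button top is at (235,70) and the knob at (187,135). Next I'll turn these into positions.

Run:
```python
from h import *
import pickle
_,K,T=pickle.load(open("scene.pkl","rb"));_,K2,T2=pickle.load(open("side.pkl","rb"))
s=lambda x,y:(245+x/3.636,190+y/3.636)
d=lambda x,y:(220+x/4.706,150+y/4.706)
print("btn",plane(K,T,*s(204,122),.156),plane(K2,T2,*d(235,70),.156))
print("knob",plane(K,T,*s(137,55),.142),plane(K2,T2,*d(187,142),.142))
L,F,R=[plane(K,T,*s(*p),.012) for p in((40,187),(172,393),(352,308))]
print(L,F,R,np.linalg.norm(L-F),np.linalg.norm(R-F))
e=(L-F)[:2];print("yaw from y edge",np.arctan2(-e[0],e[1]),"x edge",np.arctan2(*(R-F)[[1,0]]))
a=[plane(K2,T2,*d(*p),.012) for p in((335,222),(240,365),(55,310))];print(a)
```

```text
btn [ 0.47765651 -0.07408851  0.156     ] [ 0.47434504 -0.06591786  0.156     ]
knob [0.5044472  0.00552747 0.142     ] [0.50280804 0.01496259 0.142     ]
[0.45797325 0.05072839 0.012     ] [ 0.39454527 -0.1309923   0.012     ] [ 0.52902885 -0.17243638  0.012     ] 0.19247212211205872 0.14072471708292517
yaw from y edge -0.3358202788440497 x edge -0.2989371343609271
[array([ 0.39564981, -0.12370001,  0.012     ]), array([0.46334423, 0.06777054, 0.012     ]), array([0.58690445, 0.01297011, 0.012     ])]
```

Run:
```python
from h import *
import pickle
_,K,T=pickle.load(open("wrist.pkl","rb"))
s=sense();print(s["tcp_rot"],s["ee_pos"])
from scipy.spatial.transform import Rotation as Ro
r=np.array(s["tcp_rot"]);R=r if r.shape==(3,3) else Ro.from_euler("xyz",r).as_matrix()
c=-T[:3,:3].T@T[:3,3];print("cam in tool",R.T@(c-np.array(s["ee_pos"])),"axis",R.T@-T[2,:3])
for psi in(1.24,-1.90):
  for p in (0,-.7,-1.4,-1.5):
    q=inverse_kinematics([.503,.009,.127],[np.pi,0,psi+p]);print(psi+p,None if q is None else np.round(q,2))
```

```text
[-3.14060797e+00 -2.19821542e-04  2.75882375e+00] [0.20530785 0.51002751 0.23088176]
cam in tool [ 0.06533934 -0.00065863 -0.14315244] axis [-2.61645597e-01  1.88822101e-04  9.65163999e-01]
1.24 [-0.22  0.41  1.59 -0.    1.14  0.11]
0.54 [-0.22  0.41  1.59 -0.    1.14  0.81]
-0.15999999999999992 [-0.22  0.41  1.59 -0.    1.14  1.51]
-0.26 [-0.22  0.41  1.59 -0.    1.14  1.61]
-1.9 None
-2.5999999999999996 [-0.22  0.41  1.59  0.    1.14 -2.33]
-3.3 [-0.22  0.41  1.59  0.    1.14 -1.63]
-3.4 [-0.22  0.41  1.59  0.    1.14 -1.53]
```

Run:
```python
from h import *
import pickle
reach([.488,-.03,.29],[np.pi,0,1.24])
im,K,T,s=grab("wrist");pickle.dump((im,K,T),open("w1.pkl","wb"))
save("w1",cv2.resize(im,(800,600),interpolation=cv2.INTER_CUBIC));print(sense()["time"],sense()["ee_pos"],sense()["ft_force"])
for p in([.476,-.07,.156],[.5035,.0103,.152]):print(proj(K,T,p)*800/512)
```

```text
2.3917 [ 0.48802038 -0.02932098  0.28995046] [0.237006   0.34644906 0.10490271]
[403.67921845 344.47961917]
[403.8285259 209.7394138]
```

View pics/w1.png

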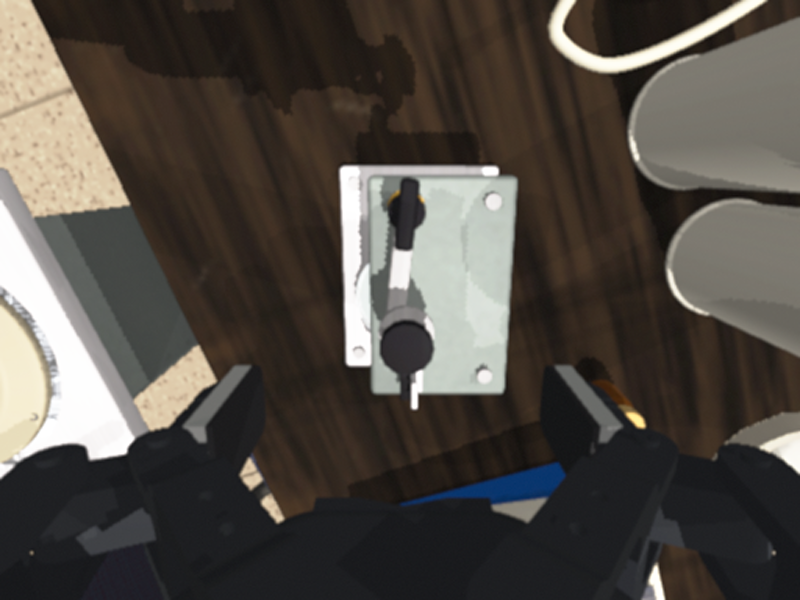

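The wrist view shows the bar knob running from (409,180) to (405,249), the button centred at about (406,346), and the pointer tip at about (408,385), which is partly hidden. I'll refine these with a dark mask.

Run:
```python
from h import *
import pickle
im,K,T=pickle.load(open("w1.pkl","rb"));f=800/512
big=cv2.resize(im,(800,600),interpolation=cv2.INTER_CUBIC)
m=(big.max(2)<50).astype(np.uint8)
m2=np.zeros_like(m);m2[170:385,375:440]=m[170:385,375:440]
n,l,st,ce=cv2.connectedComponentsWithStats(m2)
for i in range(1,n):
    if st[i,4]>300:
        c=max(cv2.findContours((l==i).astype(np.uint8),0,1)[0],key=cv2.contourArea)
        print(st[i],ce[i],cv2.minAreaRect(c),cv2.minEnclosingCircle(c))
P=lambda u,v,z:plane(K,T,u/f,v/f,z)
b=P(406,346,.156);e1=P(409.5,180,.152);e2=P(404.5,250,.152)
print("btn",b,"knob",(e1+e2)/2,"len",np.linalg.norm(e1-e2),"dist",np.linalg.norm(((e1+e2)/2-b)[:2]))
print("btn width",np.linalg.norm(P(379,346,.156)-P(433,346,.156)))
k=(e1+e2)/2;d=k-b;print("yaw",np.arctan2(-d[0],d[1]));d=e1-e2;print("bar",np.arctan2(-d[0],d[1]))
# plate edge yaw: head top right & left edges
for a,c,z in(((516,178),(504,394),.094),((370,178),(371,394),.094),((341,168),(347,366),.012)):
    d=P(*a,z)-P(*c,z);print("edge",np.arctan2(-d[0],d[1]),np.linalg.norm(d))
```

```text
[ 388  179   33   70 1111] [403.57965797 214.68856886] ((404.0, 213.5), (69.0, 32.0), 90.0) ((405.4075012207031, 213.4248504638672), 34.61189270019531)
[381 321  48  55 598] [395.63377926 342.04013378] ((400.3805847167969, 342.3858642578125), (39.45076370239258, 51.96061325073242), 36.11933898925781) ((405.96356201171875, 347.8907165527344), 27.560020446777344)
btn [ 0.47707277 -0.0714667   0.156     ] knob [0.50413949 0.00634003 0.152     ] len 0.041883620478773954 dist 0.08238018518418895
btn width 0.034642683538577974
yaw -0.33477712214949673
bar -0.39894345442780105
edge -0.32240877174142973 0.16927525286567965
edge -0.3430633875917556 0.16931969254289286
edge -0.33284347707649925 0.18837799435612182
```

Run:
```python
from h import *
import pickle
servo_line([.505,.0075,.20],frame=[np.pi,0,np.pi/2-.40])
im,K,T,s=grab("wrist");pickle.dump((im,K,T),open("w2.pkl","wb"))
save("w2",cv2.resize(im,(800,600),interpolation=cv2.INTER_CUBIC));print(sense()["time"],sense()["ee_pos"],sense()["tcp_rot"])
for p in([.477,-.072,.156],[.505,.0075,.152]):print(proj(K,T,p)*800/512)
```

```text
3.25 [0.5053689  0.00721111 0.20092218] [ 3.13979018e+00 -2.23044422e-04  1.17081238e+00]
[410.2294936  494.60580688]
[399.2059434  325.01286769]
```

View pics/w2.png

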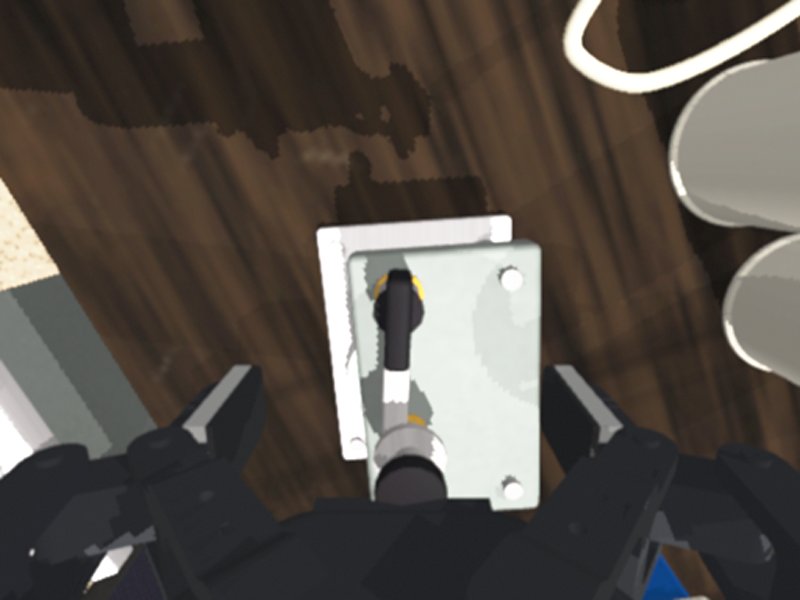

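The bar knob's top face runs from about (400,270) to (397,370), upright in the image, so the tool is aligned with it. The knob centre is at (398.5,320), 5 px from the prediction of (399,325), which is about 2 mm.

Run:
```python
from h import *
import pickle
_,K,T=pickle.load(open("w2.pkl","rb"));f=800/512
P=lambda u,v,z:plane(K,T,u/f,v/f,z)
e1,e2=P(400,270,.152),P(397.3,370,.152);k=(e1+e2)/2;print(k,np.linalg.norm(e1-e2),np.arctan2(-(e1-e2)[0],(e1-e2)[1]))
k[2]=.142
s=sense();f0=np.array(s["ft_force"])
yaw=np.pi/2-.40
print(servo_line([k[0],k[1],.128],vel=.06,frame=[np.pi,0,yaw],max_force=8))
print(sense()["ee_pos"])
close_gripper();s=sense();print(s["time"],s["gripper_width"],s["gripper_force"],np.array(s["ft_force"])-f0,s["ft_torque"])
im,*_=grab("wrist");save("w3",im)
```

```text
[0.50539518 0.00909886 0.152     ] 0.04604656424397267 -0.4274224537833182
False
[0.50556251 0.00905534 0.12833097]
5.2667 0.01087589733792052 60.065159375517396 [-5.56175264  1.22890991  8.17633097] [ 0.29032848  1.04696875 -0.02765387]
```

View pics/w3.png

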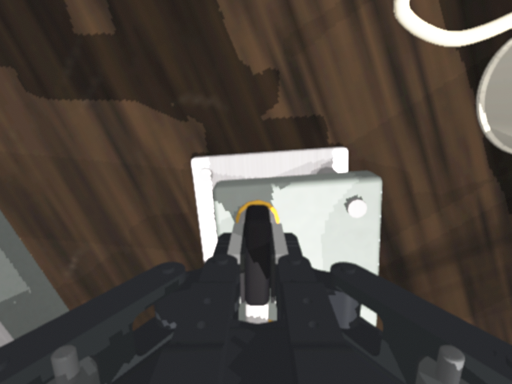

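The knob is gripped with the bar between the pads at a width of 11 mm. I'll turn it clockwise in steps, watching force and moment.

Run:
```python
from h import *
q0=np.array(sense()["q"]);tot=0
for st in[.2]*6+[.07]*4:
    q=np.array(sense()["q"]) if tot==0 else q
    q[5]+=st;tot+=st;move_joints(list(q));s=sense()
    F=np.array(s["ft_force"]);print(round(tot,2),round(s["time"],2),F.round(1),np.round(s["ft_torque"],2),np.round(s["q"][5]-q0[5],3),s["gripper_width"])
    if np.linalg.norm(F)>30 or abs(s["ft_torque"][2])>.8: break
```

```text
0.2 5.62 [ 0.6 -0.4 -1.4] [-0.22 -0.34 -0.08] 0.196 0.010919727993561902
0.4 5.93 [ 4.1 -3.7 -1.7] [-0.65 -0.75 -0.02] 0.394 0.010901222662668323
0.6 6.24 [ 3.3 -5.  -3.4] [-0.95 -0.93 -0.03] 0.595 0.010688278161992675
0.8 6.55 [ 4.8 -7.7 -4.7] [-1.27 -0.91 -0.03] 0.795 0.010493078428820943
1.0 6.86 [ 5.  -9.5 -4.8] [-1.62 -0.93  0.  ] 0.995 0.010832848646915886
1.2 7.17 [  5.5 -11.3  -5. ] [-2.04 -0.95 -0.1 ] 1.195 0.010688365559051073
1.27 7.42 [  4.9 -12.3  -4.7] [-2.15 -0.89 -0.01] 1.265 0.010796514060530997
1.34 7.67 [  5.  -14.5  -4.8] [-2.28 -0.88  0.42] 1.334 0.010811378671812798
1.41 7.92 [  5.4 -12.9  -4.4] [-2.18 -0.77  1.85] 1.402 0.010849564830695475
```

The end stop is reached: the moment rises sharply from about 1.33 rad of turning. I'll release, rise, and take an oblique close view of flange and pointer from the front.

```bash
cat >> h.py <<'E'
from scipy.spatial.transform import Rotation as Ro
YAW=-.333; px=np.array([np.cos(YAW),np.sin(YAW),0]); py=np.array([-np.sin(YAW),np.cos(YAW),0]); ez=np.array([0,0,1.])
def viewpose(tgt,el,dist,az=0):
    """tool pose with the wrist camera looking at tgt from the press's front, el above the horizon"""
    h=np.cos(az)*px+np.sin(az)*py
    d=np.cos(el)*h-np.sin(el)*ez; y=np.cross(ez,h)
    up=np.cross(d,y)*1.0
    a=np.arctan2(.2616,.965)
    z=None
    for s in(1,-1):
        R=Ro.from_rotvec(y*s*a).as_matrix(); zc=R@d
        if zc[2]<d[2]: z=zc
    yt=y; xt=np.cross(yt,z)
    if xt@h>0: yt=-y; xt=np.cross(yt,z)
    R=np.c_[xt,yt,z]; cam=tgt-dist*d
    return cam-R@np.array([.0653,-.0007,-.1432]),Ro.from_matrix(R).as_euler("xyz"),R@np.array([-.2616,0,.965])-d
E
python3 - <<'E'
from h import *
q=np.array(sense()["q"]);q[5]-=.05;move_joints(list(q));let_go()
p=np.array(sense()["ee_pos"]);servo_line([p[0],p[1],.24],vel=.15)
s=sense();print(s["time"],s["ft_force"],s["gripper_width"])
b=np.array([.477,-.0722,.12]);t=b-.012*py
for el in(20,30,35,45):
  for ds in(.2,.25):
    for az in(0,.4,-.4):
      P,o,e=viewpose(t,np.radians(el),ds,az);q=inverse_kinematics(P,o);print(el,ds,az,P.round(3),np.abs(e).max().round(3),None if q is None else np.round(q,2))
E
```

```text
9.7667 [-0.12679966 -0.30286601 -1.07045594] 0.08569832106868358
20 0.2 0 [ 0.442 -0.072  0.159] 0.0 [-0.52  0.2   2.36  2.74  0.39  1.84]
20 0.2 0.4 [ 0.44  -0.085  0.159] 0.0 [-0.9   0.21  2.34  1.67  0.74  2.32]
20 0.2 -0.4 [ 0.449 -0.061  0.159] 0.0 [-0.13  0.27  2.21  4.35  0.52  0.79]
20 0.25 0 [ 0.397 -0.057  0.176] 0.0 [-0.57  0.06  2.44  2.55  0.35  2.  ]
20 0.25 0.4 [ 0.393 -0.088  0.176] 0.0 [-1.11  0.08  2.41  1.44  0.86  2.4 ]
20 0.25 -0.4 [ 0.414 -0.029  0.176] 0.0 [-0.02  0.19  2.23  4.54  0.57  0.66]
30 0.2 0 [ 0.449 -0.074  0.164] 0.0 None
30 0.2 0.4 [ 0.447 -0.085  0.164] 0.0 None
30 0.2 -0.4 [ 0.454 -0.066  0.164] 0.0 [-0.2   0.2   2.09 -1.22  0.39  0.02]
30 0.25 0 [ 0.408 -0.06   0.189] 0.0 [-0.52 -0.02  2.24  0.75  0.2  -2.45]
30 0.25 0.4 [ 0.404 -0.087  0.189] 0.0 None
30 0.25 -0.4 [ 0.422 -0.037  0.189] 0.0 [-0.12  0.1   2.11 -1.07  0.48 -0.09]
35 0.2 0 [ 0.453 -0.076  0.167] 0.0 [-0.48  0.12  2.13  0.43  0.23 -2.1 ]
35 0.2 0.4 [ 0.451 -0.084  0.167] 0.0 None
35 0.2 -0.4 [ 0.457 -0.068  0.167] 0.0 [-0.23  0.18  2.03 -0.84  0.42 -0.37]
35 0.25 0 [ 0.414 -0.062  0.195] 0.0 [-0.51 -0.02  2.16  0.34  0.34 -2.02]
35 0.25 0.4 [ 0.41  -0.087  0.195] 0.0 None
35 0.25 -0.4 [ 0.427 -0.041  0.195] 0.0 [-0.16  0.08  2.04 -0.75  0.53 -0.43]
45 0.2 0 [ 0.461 -0.078  0.17 ] 0.0 [-0.46  0.14  1.98  0.13  0.52 -1.79]
45 0.2 0.4 [ 0.46  -0.084  0.17 ] 0.0 [-0.62  0.14  1.97  0.52  0.68 -2.61]
45 0.2 -0.4 [ 0.463 -0.074  0.17 ] 0.0 [-0.29  0.18  1.91 -0.38  0.6  -0.86]
45 0.25 0 [ 0.427 -0.067  0.205] 0.0 [-0.47  0.01  1.98  0.12  0.63 -1.79]
45 0.25 0.4 [ 0.424 -0.086  0.205] 0.0 [-0.7   0.02  1.98  0.49  0.82 -2.62]
45 0.25 -0.4 [ 0.437 -0.05   0.205] 0.0 [-0.25  0.08  1.91 -0.36  0.72 -0.86]
```

Run:
```python
from h import *
import pickle
b=np.array([.477,-.0722,.12]);t=b-.012*py
P,o,e=viewpose(t,np.radians(35),.24,-.2);print(P,inverse_kinematics(P,o))
reach(P,o)
im,K,T,s=grab("wrist");pickle.dump((im,K,T),open("w4.pkl","wb"))
print(sense()["time"],sense()["ee_pos"])
c=[proj(K,T,b+[0,0,.036]),proj(K,T,b+[0,0,.006]-.02*py),proj(K,T,b+[0,0,-.005]-.024*py)];print(c)
u,v=c[1].astype(int);x0,y0=u-75,v-65
save("w4",cv2.resize(im[y0:y0+100,x0:x0+130],(780,600),interpolation=cv2.INTER_CUBIC));print(x0,y0)
```

```text
[ 0.42629888 -0.05513085  0.18951936] [-0.32332182  0.04575409  2.10917126 -0.42436247  0.32975487 -1.00484692]
11.9833 [ 0.42648789 -0.05518483  0.18956617]
[array([273.00851152, 226.98429449]), array([247.18911206, 195.92567381]), array([242.71943001, 185.36947029])]
172 130
```

View pics/w4.png

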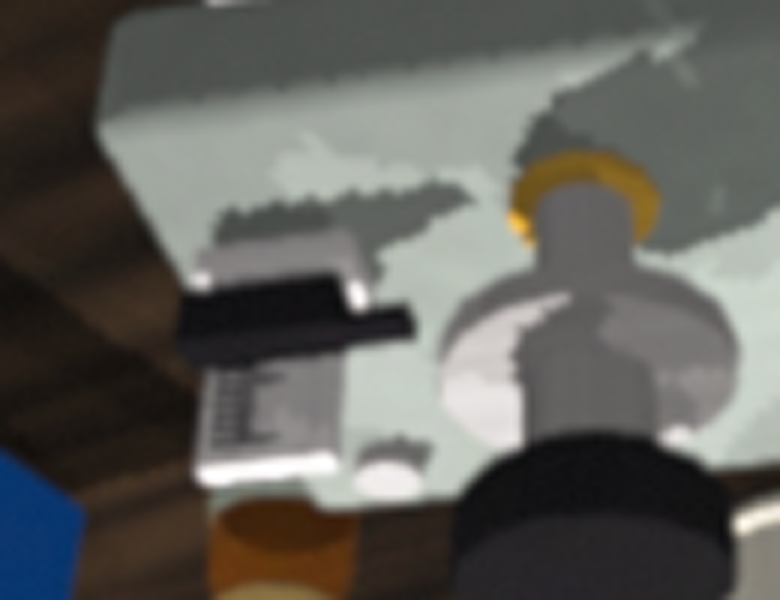

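The view is upside down. The flange's top-face ellipse is centred near (592,382) with side extremes at x = 442 and 740. The pointer's tip is near (413,325). The pointer's black front face lies above its brownish top face in the picture. Next I'll sample the edges.

Run:
```python
from h import *
import pickle
im,K,T=pickle.load(open("w4.pkl","rb"));g=im.astype(int).sum(2)//3
print("cols 236..241 rows 178..192");print(g[178:193,233:243])
print("flange left rim cols 243..254, rows 182..204");print(g[180:206,243:270])
W=lambda p:np.array([172+p[0]/6,130+p[1]/6])
# flange fit: front (image-up) edge of top face near x=592 and side extremes
for c in((592,378),(592,382),(592,386)):
    b=plane(K,T,*W(c),.126)
    print(c,b,[((proj(K,T,b+20e-3*np.cos(a)*px+20e-3*np.sin(a)*py)-[172,130])*6).round() .tolist() for a in(np.pi/2+.2,np.pi+.2,-np.pi/2+.2)],
     [(h,((proj(K,T,b-.024*py-[0,0,h/1e3])-[172,130])).round(2).tolist()) for h in(8,10,12,14)])
```

```text
cols 236..241 rows 178..192
[[163 161 179 186 185 182 181 182 182 182]
 [181 162 175 177 175 169 165 175 182 182]
 [161 130 135 131 125 119 120 152 179 184]
 [103  75  74  65  57  53  69 122 171 185]
 [ 43  31  29  24  21  22  40  92 151 182]
 [ 27  28  29  30  31  28  31  64 128 178]
 [ 34  34  36  35  35  33  31  53 119 179]
 [ 35  35  36  35  35  38  41  62 126 186]
 [ 54  59  67  75  84  90  95 108 148 191]
 [113 121 134 146 159 164 167 169 182 196]
 [172 176 181 187 195 198 198 197 197 194]
 [197 197 198 199 202 201 202 202 199 195]
 [200 199 200 201 201 201 201 201 201 198]
 [200 201 200 201 201 200 201 201 200 199]
 [201 201 201 201 201 201 201 200 200 200]]
flange left rim cols 243..254, rows 182..204
[[183 184 184 185 179 157 127 112 104  97  93  95 102 112 122 135 151 160
  168 170 175 169 150 131 104  94  94]
 [184 185 185 183 169 139 111 104 102  97 101 116 138 160 174 181 190 193
  188 163 149 137 113 102  94  93  93]
 [186 186 185 175 151 121 105 103 106 114 134 161 180 193 200 201 203 200
  186 153 116 100  93  91  92  92  93]
 [188 187 180 159 129 109 104 110 129 157 
[... 2412 characters left out ...]
19  16  16  15  16  16  16  17]
 [136 177 197 200 200 199 199 199 197 195 187 169 152 127  99  68  34  16
   16  16  19  16  17  17  17  17  19]]
(592, 378) [ 0.47639027 -0.07290567  0.126     ] [[738.0, 344.0], [534.0, 294.0], [454.0, 410.0]] [(8, [69.49, 58.23]), (10, [69.56, 56.24]), (12, [69.64, 54.27]), (14, [69.71, 52.32])]
(592, 382) [ 0.47721823 -0.07335432  0.126     ] [[737.0, 348.0], [534.0, 299.0], [454.0, 414.0]] [(8, [69.58, 58.88]), (10, [69.66, 56.9]), (12, [69.73, 54.94]), (14, [69.8, 52.99])]
(592, 386) [ 0.47805167 -0.07380594  0.126     ] [[737.0, 352.0], [535.0, 303.0], [455.0, 418.0]] [(8, [69.68, 59.54]), (10, [69.75, 57.56]), (12, [69.82, 55.6]), (14, [69.89, 53.66])]
```

Run:
```python
from h import *
import pickle
from scipy.optimize import least_squares
im,K,T=pickle.load(open("w4.pkl","rb"))
pts=[(255,181),(253,182),(251.2,183),(250.3,184),(248.8,185),(247.8,186),(247,187),(245.6,194),(245.6,195),(247.3,199),(248.4,200),(249.3,201),(250.2,202),(251.7,203)]
X=np.array([plane(K,T,u,v,.126)[:2] for u,v in pts])
r=least_squares(lambda c:np.hypot(*(X-c).T)-.02,[.477,-.073]);print(r.x,(r.fun*1e3).round(2))
r2=least_squares(lambda c:np.hypot(*(X-c[:2]).T)-c[2],[.477,-.073,.02]);print(r2.x)
b=np.r_[r.x,.126]
for h in(10,11,12,13,14):print(h,proj(K,T,b-.024*py-[0,0,h/1e3]),[proj(K,T,b-.029*py+w*px-[0,0,h/1e3+d]).round(2).tolist() for w,d in((-.0025,.003),(-.0025,0),(.0025,0))])
```

```text
[ 0.47657243 -0.07358748] [ 0.25  0.2   0.23 -0.09  0.06  0.04 -0.01 -0.61 -0.44 -0.03 -0.12  0.07
  0.4   0.51]
[ 0.47807233 -0.07148456  0.02220425]
10 [240.99067966 186.59439756] [[234.49, 182.62], [234.33, 185.57], [235.9, 188.99]]
11 [241.02793114 185.6088747 ] [[234.54, 181.65], [234.39, 184.58], [235.95, 188.01]]
12 [241.06500803 184.62797076] [[234.6, 180.68], [234.44, 183.6], [236.0, 187.04]]
13 [241.10191156 183.65165334] [[234.65, 179.71], [234.49, 182.62], [236.05, 186.07]]
14 [241.13864293 182.67989034] [[234.7, 178.75], [234.54, 181.65], [236.1, 185.1]]
```

The pointer is 12.2 mm below the flange's rest level, inside the stated 8–14 mm, and the face edges agree. The plunger axis is at (0.4767,-0.0733). Next I'll shut the fingers, find contact on the button, then press.

Run:
```python
from h import *
o=[np.pi,0,1.24];x,y=.4767,-.0733
p=np.array(sense()["ee_pos"])
servo_line([p[0],p[1],.24],vel=.15)
close_gripper()
reach([x,y,.20],o);pause(.2);f0=np.array(sense()["ft_force"]);print(f0,sense()["ee_pos"])
servo_line([x,y,.162],vel=.06)
hit=servo_line([x,y,.150],vel=.012,max_force=2.5);s=sense()
print(hit,s["time"],s["ee_pos"],np.array(s["ft_force"])-f0)
pause(.2);s=sense();print(s["ee_pos"],np.array(s["ft_force"])-f0)
```

```text
[ 0.25723524  0.78104294 -0.33938859] [ 0.47636192 -0.07302692  0.20029186]
True 15.875 [ 0.47670519 -0.07329543  0.15500694] [-0.96533261 -0.90921095  4.08663644]
[ 0.47669614 -0.07329257  0.15512444] [ 1.21656922 -0.26111148  3.34474453]
```

Run:
```python
from h import *
x,y,zt=.4767,-.0733,.1438
f0=-.34
servo_line([x,y,zt],vel=.02);pause(.4)
z=sense()["ee_pos"][2];print(z)
if abs(z-zt)>2e-4: servo_line([x,y,2*zt-z],vel=.01);pause(.3)
F=[]
for _ in range(5):
    pause(.05);F.append(sense()["ft_force"][2]-f0)
s=sense();print(s["time"],s["ee_pos"],np.mean(F),s["ft_force"])
C=[]
for n,P0,(w,h) in(("scene",[.477,-.073,.12],(80,80)),("side",[.477,-.073,.12],(80,80))):
    im,K,T,_=grab(n);u,v=proj(K,T,P0).astype(int)
    C.append(cv2.resize(im[v-40:v+40,u-40:u+40],(400,400),interpolation=cv2.INTER_CUBIC))
save("press",np.hstack(C))
```

```text
0.14402003090873877
17.9833 [ 0.47675297 -0.07332918  0.14382049] 8.062187280285476 [-0.38626598 -0.34054835  7.03534606]
```

View pics/press.png

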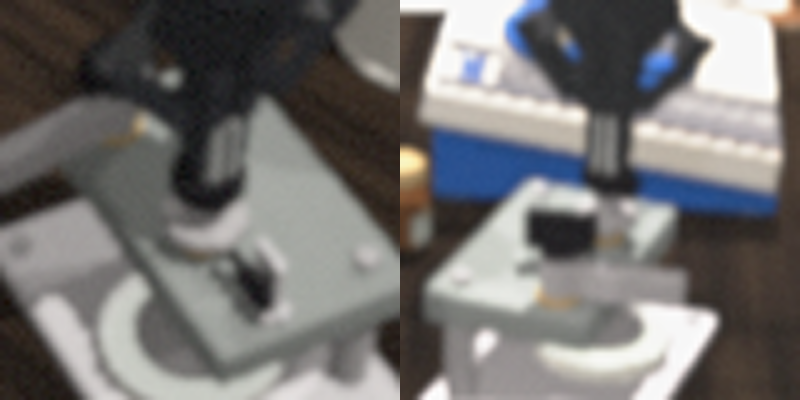

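The arm is swung to the press's front with the bar crosswise. The button is held down 12.2 mm at 8.1 N, where the spring should give 7.9 N. The flange, near (205,225) on the left, sits level with the pointer near (250,270), so I'm handing in.

```bash
python3 -c "
from rig import *
print(hand_in())"
```

```text
the job is handed in; nothing more can be done
None
```

I turned the knob clockwise to its stop and handed in at about 18 s with the plunger held 12.2 mm down, at the measured pointer level; the 8.1 N push matches the spring's expected 7.9 N.

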